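# Shut the snap cap and hold the tube on the touch vortex mixer

## Task

While the tall tube stands in the rack, press its loose snap cap fully home onto the collar. Then lift that tube out and hold it upright on the touch mixer, its bottom down in the rubber cup and the spring-loaded cup pushed about 5 mm down, part-way through its 8 mm travel and not bottomed out. Finish like that, still gripping the tube and keeping the cup pressed; leave the short tubes and everything else on the bench in place.

Things in the scene. Friction and masses are not known exactly. Their poses are not given: they have to be found in the camera images.
- tube: The only tall tube, in one of the rack's places: milky plastic, round bottom, 17 mm wide. Fixed collar 21 mm wide, 77 to 80 mm above the bottom; over it the white ribbed snap cap, 21 mm wide, 18 mm tall. 98 mm tall with cap home. Origin at its lowest point, z towards the cap. Can be gripped round collar and cap together, 77 to 98 mm up, clear of the rack.
- cap (a joint): How far the tall tube's snap cap is pushed down, in m: 0 to 0.0015 at the start (loose: 4.5 to 6 mm gap between cap and collar), 0.006 = fully home, its lower edge on the collar. It slides with about 6 N of friction, stays where it is left and stops hard when home; a push of 10 to 20 N seats it.
- cap_top (a point): Centre of the flat top of the snap cap (a disc 21 mm in diameter); z up along the tube. About 106 to 108 mm above the bench at the start, 102 mm when the cap is home.
- rack: Blue plastic one-row tube rack, fixed: 66 mm (its x) by 204 mm (its y), 58 mm tall; four 19 mm holes at -69, -23, 23 and 69 mm along its y. Tubes stand on its floor 4 mm above the bench, guided by a top plate (52 to 58 mm high) and a lower one (4 to 14 mm); raise a tube straight up over 60 mm to free it. Origin under its middle. The long sides are free for fingers (closing along the rack's x).
- mixer: Touch-operated vortex mixer, fixed: white housing 160 mm (its x) by 128 mm (its y), top 112 mm above the bench, grey sloping panel with knob and rocker switch on its -x side. Black rubber cup on top, 20 mm towards +x from its middle. Origin under its middle. It and the rack stand one left and one right of the robot's mid-line.
- cup (a joint): How far the mixer's cup is pushed down, in m: 0 = up, 0.008 = bottomed out. It moves straight down on a spring: about 3 N starts it, then 1.2 N per mm (6.5 N at 3 mm, 9 N at 5 mm, 11.5 N at 7 mm), and it springs back when let go.
- cup_seat (a point): Middle of the flat inner floor of the mixer's rubber cup, where the tube's bottom comes to rest; z up. 133 mm above the bench with the cup up, and goes down with it. The cup is an open funnel: inside 26 mm wide at the floor and 44 mm at the rim, which is 17 mm above the floor; outside 52 mm at the rim.
- short_a: Short tube in the rack, 17 mm in diameter and 70 mm tall with a flat stopper 21 mm wide; to be left alone. Origin at its lowest point.
- short_b: The other short tube in the rack, like short_a; to be left alone. Origin at its lowest point.
- timer: White square lab timer lying flat on the far side of the bench, 58 by 58 by 16 mm; leave alone. Origin under its centre.
- forceps: Steel forceps 125 mm long, 14 mm wide, 6 mm tall, lying flat between the rack and the mixer; leave alone. Origin under the middle.
- cuvettes: White open box with clear cuvettes, 72 by 110 mm, 44 mm tall, on the far side of the bench; leave alone. Origin under its centre.
- wash_bottle: Milky wash bottle with a bent spout, 68 mm in diameter, 205 mm tall, at the left; leave alone. Origin under its centre.
- reagent: Amber reagent bottle with screw cap, 60 mm in diameter, 125 mm tall, at the left; leave alone. Origin under its centre.
- beaker: Clear beaker, 68 mm in diameter, 90 mm tall, at the right; leave alone. Origin under its centre.

How it is judged:
By the outcome, as a careful person would: the job done as asked, in the order asked, and still so for the second after the job is handed in, while the arm keeps its last pose, push and grip.
It also fails if it takes over 64 s, if anything falls off the work surface, if the arm or the gripper's body presses on something with over 40 N, if the wrist force passes 120 N, or if a joint passes its speed limit or range.

## Robot

A 6-joint arm with a two-finger parallel gripper is mounted at the origin on the work surface. World frame = base frame: x ahead of the robot, y to its left, z up, the work surface at z = 0. Lengths are in m, angles in rad, forces in N, time in s.
With the tool pointing down it reaches from about 0.375 to 0.9 m from the base axis. Payload 3.1 kg.
Tool frame: the origin (TCP) lies at the very end of the fingers, on their centre line; the grasp point (between the pads) lies 19 mm behind it (manip.pinch_z is the distance from the TCP to the grasp point, in m); z points along the fingers, y is the line along which they close (so a half turn about z gives the same grasp; the last joint's range is limited). The gripper opens to 85 mm and grips with 20 to 120 N. Pads are 22 mm wide; open, the fingers measure 114 mm over their backs; the gripper's body (76 mm by 85 mm) begins 54 mm behind the grasp point. The pads swing forward as they close: fully open they stand 13 mm farther back than shut.
Start: joints at [1.153, 0.527, 1.433, -0, 1.181, -0.178], TCP at [0.148, 0.607, 0.231] pointing down, gripper open.
Joint ranges: [-3.08, 3.08], [-0.75, 2.2], [0.22, 2.44], [-1.43, 4.57], [0, 2.65], [-2.85, 2.85]. Speed limits (rad/s): [2.79, 2.79, 3.14, 3.14, 3.14, 3.14].

## Interface

Orientations are given as a unit quaternion [x, y, z, w].
In Python, from station import manip gives the robot as it stands.
- The arm moves only by the tool servo_tool, never from a script. Its argument "commands" is one flat list of numbers, 7 for each row, row after row: the shift along the tool's x, y, z each as a share of 500 mm, from -1 to 1, then the turn, a rotation vector about the tool's x, y, z each as a share of 360 degrees, from -1 to 1, then the opening, from -1 (shut) to 1 (fully open). In form: [dx, dy, dz, rx, ry, rz, claw, dx, dy, dz, rx, ry, rz, claw, ...]. A call has 1 to 12 rows; each row shifts and turns the commanded pose from where the row before left it, along the tool's axes as they then stand; what a row does not reach is not made up. A row lasts 1/12 s, in which the tool goes at most 41.7 mm and 7.16 degrees, less where a joint would pass 70% of its speed; a pose out of reach is approached as far as the arm can. A call with a number of a shift or a turn outside -1 to 1 is refused whole. A call with a gripper value outside its range is refused whole. The fingers move at their own pace and stop on an object; "force" is the grip in N (left out, the last holds). Time passes only in rows, so rows that do not move let the fingers close. It gives the time, the measured TCP pose, the force, the opening and the grip force at its end, in the units of the state.
- manip.sense(): the state, without advancing time (a new reading comes with each control period).
- manip.snapshot(name): name is "scene" or "top" or "wrist"; returns a dict with "img" (480x640x3 uint8, red, green, blue), "mtx" (3x3 intrinsics, pixels), "world_to_cam" (4x4, takes a point from world to camera coordinates). Camera axes: x right, y up, looking along -z (the intrinsics and any distortion apply to the point x, -y, -z); pixel columns grow to the right and rows downward; lengths in m; the calibration is good to about 2 mm. A picture is of the moment at which its call begins. There is no depth.
- manip.sign_off(): hands the job in; it is judged then, once.
Trained networks look in a picture, given as the dict that the camera call returned (one of the last four; its "shot" number tells which), for a name from the list of things; names that differ only in an ending like _2 or _b are one class to them, and where a whole thing is asked for, a point or a joint stands for the part that bears it (a point fixed in the world has none). Each returns a list of dicts, best first, with "conf" (0 to 1); they miss things now and then, are a little off and sometimes report something else, mostly with a low value. They report only what shows in the picture. A call takes as long as a camera call.
- manip.look_for(picture, query): "box" ([left, top, width, height] in pixels, round what is visible of it).
- manip.silhouettes(picture, query): "pixels" (480x640 bool, what is visible of it) and "box" ([left, top, width, height] in pixels, round what is visible of it).
The state is a dict: "t": time; "q": joint angles; "qd": joint speeds; "tau": joint torques, N m; "tcp_pos": TCP position; "tool_rot": TCP orientation; "force": force on the tool from outside, world axes, zero at the start; "ft_torque": the same for the moment, N m; "finger_gap": opening from 0.0 (shut) to 1.0 (fully open); "gripper_force": force on a finger pad.
Only numpy, scipy, OpenCV 4.12 (cv2) and the standard library are available. Lean on these libraries where they do the work, as an engineer would, in place of code of your own. Each camera call takes 0.05 s, during which the arm holds its last target. There are 200 camera calls.

## Working session

There is one attempt and no reset: what is moved stays moved. The work goes in short steps, Python scripts to look and compute and a tool call to move; the robot and the scene stay as the last step left them, time stands still between calls to the robot, and variables do not carry over. Pictures are saved under pics/ and viewed, at most 10 in all, crops included, and the job is handed in when it is done.

Besides the shell and the picture viewer there is one more tool, called after ">>>" as name(argument=value, ...) on one line, values as JSON. servo_tool: Moves the arm, as the interface text tells. Its arguments: {"type":"object","properties":{"commands":{"type":"array"},"force":{"type":"number"}},"required":["commands"]}

```bash
mkdir -p pics
cat > h.py <<'E'
import numpy as np, cv2
from station import manip
from scipy.spatial.transform import Rotation as R
def snap(n,f=None):
    p=manip.snapshot(n)
    if f: cv2.imwrite('pics/'+f,p['img'][:,:,::-1])
    return p
def onplane(p,u,v,z):
    K=np.array(p['mtx']);T=np.array(p['world_to_cam']);d=np.linalg.solve(K,[u,v,1.]);d=d*[1,-1,-1]
    Rw=T[:3,:3].T;c=-Rw@T[:3,3];d=Rw@d
    return c+d*(z-c[2])/d[2]
def proj(p,X):
    T=np.array(p['world_to_cam']);c=T[:3,:3]@np.array(X)+T[:3,3];c=c*[1,-1,-1];q=np.array(p['mtx'])@c;return q[:2]/q[2]
def tcp():
    s=manip.sense();print('t',round(s['t'],2),'pos',np.round(s['tcp_pos'],4),'rot',np.round(s['tool_rot'],4),'F',np.round(s['force'],2),'gap',round(s['finger_gap'],3),round(s['gripper_force'],1));return s
E
python3 - <<'E'
from h import *
s=tcp();print(R.from_quat(s['tool_rot']).as_matrix().round(3))
for n in ['scene','top']:
    p=snap(n,n+'0.png');T=p['world_to_cam'];print(n,p.keys(),np.round(-T[:3,:3].T@T[:3,3],3))
    for q in ['tube','cap','cap_top','rack','mixer','cup','short_a','forceps']:
        print(q,[(np.round(d['box']).tolist(),round(d['conf'],2)) for d in manip.look_for(p,q)[:4]])
E
```

```text
t 0.0 pos [0.1481 0.6065 0.2303] rot [ 1.196e-01  9.928e-01 -1.000e-03 -3.000e-04] F [ 0.6   0.51 -0.04] gap 0.998 0.0
[[-0.971  0.238 -0.001]
 [ 0.238  0.971 -0.002]
 [ 0.    -0.002 -1.   ]]
scene dict_keys(['img', 'mtx', 'world_to_cam', 'shot']) [0.971 0.742 1.227]
tube []
cap [([302.0, 170.0, 35.0, 69.0], 0.74), ([314.0, 188.0, 8.0, 8.0], 0.2)]
cap_top [([407.0, 377.0, 39.0, 50.0], 0.69), ([322.0, 204.0, 8.0, 10.0], 0.42)]
rack [([305.0, 172.0, 30.0, 68.0], 0.67)]
mixer [([350.0, 279.0, 70.0, 65.0], 0.57)]
cup [([368.0, 278.0, 27.0, 26.0], 0.65)]
short_a [([314.0, 189.0, 7.0, 4.0], 0.51), ([314.0, 177.0, 8.0, 4.0], 0.5)]
forceps [([326.0, 255.0, 31.0, 13.0], 0.55)]
top dict_keys(['img', 'mtx', 'world_to_cam', 'shot']) [0.437 0.007 1.318]
tube []
cap []
cap_top [([365.0, 259.0, 5.0, 11.0], 0.5), ([283.0, 191.0, 25.0, 24.0], 0.21)]
rack []
mixer [([201.0, 234.0, 70.0, 66.0], 0.57)]
cup [([219.0, 241.0, 21.0, 24.0], 0.88)]
short_a [([413.0, 279.0, 6.0, 7.0], 0.57), ([284.0, 194.0, 22.0, 24.0], 0.55)]
forceps [([220.0, 245.0, 22.0, 18.0], 0.65)]
```

```bash
python3 -c "
import cv2;a=cv2.imread('pics/scene0.png');b=cv2.imread('pics/top0.png')
import numpy as np;cv2.imwrite('pics/both0.png',cv2.resize(np.vstack([a,b]),(0,0),fx=.62,fy=.62))"
```

```text
(no output)
```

View pics/top0.png

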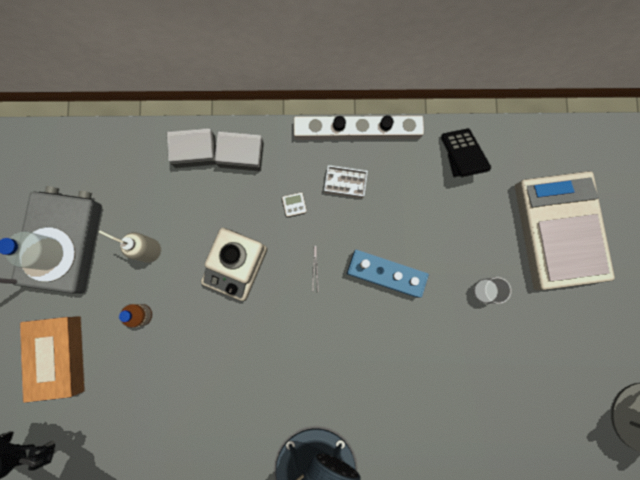

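View pics/scene0.png

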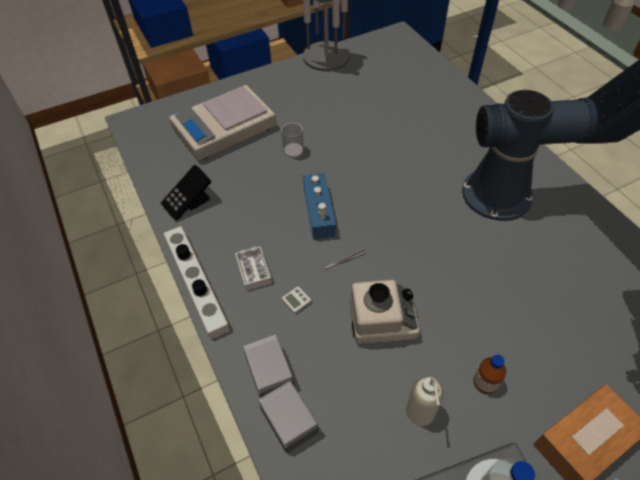

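The top view shows the rack around (387,273), with the tall tube in the left-hand hole at (365,264). The mixer cup is at (232,254). The scene view agrees: the tall tube is at the near end, at (322,210).

Run:
```python
from h import *
p=snap('top');im=p['img'].astype(int)
m=((im[...,2]-im[...,0]>45)&(im[...,2]>90)).astype(np.uint8);m[:,:335]=0;m[:,440:]=0;m[:235]=0;m[310:]=0
m=cv2.morphologyEx(m,cv2.MORPH_CLOSE,np.ones((9,9)))
c=max(cv2.findContours(m,0,2)[0],key=cv2.contourArea);r=cv2.minAreaRect(c);print(r)
B=np.array([onplane(p,*x,.058)[:2] for x in cv2.boxPoints(r)]);print('corners',B.round(4),'c',B.mean(0).round(4),[np.linalg.norm(B[i]-B[i-1]).round(4) for i in range(4)])
e=B[1]-B[0] if np.linalg.norm(B[1]-B[0])>.15 else B[2]-B[1]
print('long dir',np.degrees(np.arctan2(e[1],e[0])))
print('cap',onplane(p,365,264,.107).round(4))
for q in ['cup','mixer','cup_seat']:
  for d in manip.silhouettes(p,q)[:2]:
    v,u=np.nonzero(d['pixels']);rr=cv2.minAreaRect(np.c_[u,v].astype(np.float32));print(q,round(d['conf'],2),u.mean().round(1),v.mean().round(1),rr,onplane(p,*rr[0],.15).round(4))
mm=(im.max(2)<60).astype(np.uint8);mm[:,:215]=0;mm[:,250:]=0;mm[:237]=0;mm[272:]=0
c=max(cv2.findContours(mm,0,2)[0],key=cv2.contourArea);print(cv2.minEnclosingCircle(c),onplane(p,*cv2.minEnclosingCircle(c)[0],.15).round(4))
w=snap('wrist','wrist0.png');T=w['world_to_cam'];print(w['mtx'],T,(-T[:3,:3].T@T[:3,3]).round(3))
s=manip.sense();Rt=R.from_quat(s['tool_rot']).as_matrix();print('cam in tool',Rt.T@(-T[:3,:3].T@T[:3,3]-s['tcp_pos']),'look',Rt.T@T[:3,:3].T@[0,0,-1])
```

```text
((387.70001220703125, 273.4000244140625), (77.47579193115234, 24.981990814208984), 18.434947967529297)
corners [[ 0.5082 -0.0894]
 [ 0.5707 -0.1116]
 [ 0.5038 -0.304 ]
 [ 0.442  -0.2808]] c [ 0.5062 -0.1964] [np.float64(0.2025), np.float64(0.0663), np.float64(0.2037), np.float64(0.066)]
long dir -109.17585125131828
cap [ 0.5278 -0.1318  0.107 ]
cup 0.78 229.8 253.5 ((230.0, 253.5), (19.0, 18.0), 90.0) [0.5538 0.2027 0.15  ]
mixer 0.83 233.5 264.0 ((233.00863647460938, 264.1465759277344), (52.65388107299805, 61.71403121948242), 23.198591232299805) [0.5276 0.1951 0.15  ]
cup_seat 0.91 230.6 254.2 ((231.0, 254.5), (21.0, 20.0), 90.0) [0.5513 0.2002 0.15  ]
cup_seat 0.53 233.7 264.2 ((233.10345458984375, 264.2586364746094), (53.44172286987305, 62.10794448852539), 23.198591232299805) [0.5274 0.1949 0.15  ]
((229.68919372558594, 253.95945739746094), 10.04544734954834) [0.5527 0.2035 0.15  ]
[[357.19453572   0.         319.97725565]
 [  0.         357.19453572 236.41784952]
 [  0.           0.           1.        ]] [[ 2.37601832e-01  9.71362373e-01 -7.13970324e-04 -6.25460370e-01]
 [-9.29092958e-01  2.27047856e-01 -2.91951273e-01  3.74244585e-02]
 [-2.83428376e-01  7.00315020e-02  9.56432927e-01 -3.80481042e-01]
 [ 0.00000000e+00  0.00000000e+00  0.00000000e+00  1.00000000e+00]] [0.076 0.626 0.374]
cam in tool [ 0.07518761  0.00075334 -0.14306608] look [-2.91938314e-01 -7.37096093e-04  9.56436865e-01]
```

>>> servo_tool(commands=[-0.078,0,-0.008,0,0,0.011,-1,-0.078,0,-0.008,0,0,0.011,-1,-0.078,0,-0.008,0,0,0.011,-1,-0.078,0,-0.008,0,0,0.011,-1,-0.078,0,-0.008,0,0,0.011,-1,-0.078,0,-0.008,0,0,0.011,-1,-0.078,0,-0.008,0,0,0.011,-1,-0.078,0,-0.008,0,0,0.011,-1,-0.078,0,-0.008,0,0,0.011,-1,-0.078,0,-0.008,0,0,0.011,-1,-0.078,0,-0.008,0,0,0.011,-1,-0.078,0,-0.008,0,0,0.011,-1])

```text
t: 2.15
tcp_pos: [0.52, 0.3414, 0.2795]
tool_rot: [0.511, 0.86, 0.0, 0.0]
force: [1.0, -0.2, 0.1]
finger_gap: -0.003
gripper_force: 0.0
```

Run:
```python
from h import *
tcp();w=snap('wrist','wrist1.png');print(proj(w,[.5525,.2025,.15]),manip.sense()['qd'].round(2))
for d in manip.silhouettes(w,'cup')[:2]:
    v,u=np.nonzero(d['pixels']);c=max(cv2.findContours(d['pixels'].astype(np.uint8),0,2)[0],key=cv2.contourArea);e=cv2.fitEllipse(cv2.convexHull(c));print(round(d['conf'],2),d['box'],e,onplane(w,*e[0],.15).round(4))
```

```text
t 2.15 pos [0.52   0.3414 0.2795] rot [5.110e-01 8.596e-01 3.000e-04 2.000e-04] F [ 0.96 -0.17  0.14] gap -0.003 0.0
[278.20002298 373.5797482 ] [ 0.06  0.01 -0.01  0.05 -0.02 -0.01]
```

View pics/wrist1.png

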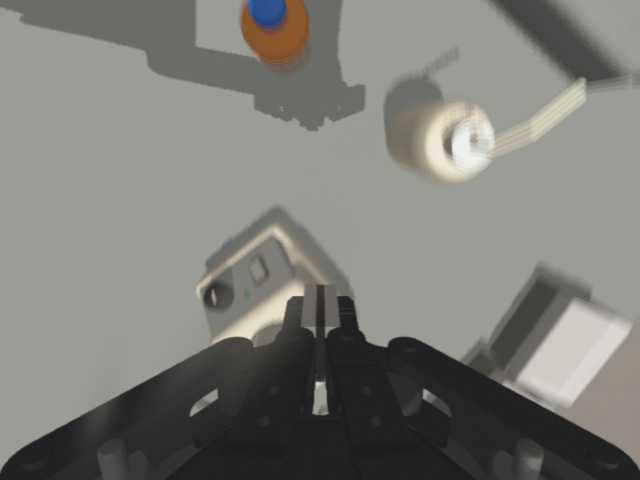

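The picture shows the mixer partly behind the fingers around (260,300), and the cup hidden. The wash bottle is at (470,145). I'll go past the cup and look back.

>>> servo_tool(commands=[-0.078,0,0,0,0,0.011,-1,-0.078,0,0,0,0,0.011,-1,-0.078,0,0,0,0,0.011,-1,-0.078,0,0,0,0,0.011,-1,-0.078,0,0,0,0,0.011,-1,-0.078,0,0,0,0,0.011,-1,0,0,0,0,0,0,-1,0,0,0,0,0,0,-1])

```text
t: 2.92
tcp_pos: [0.5938, 0.1215, 0.2792]
tool_rot: [0.677, 0.736, 0.0, -0.0]
force: [-0.2, -0.0, -0.4]
finger_gap: -0.002
gripper_force: 0.0
```

```bash
cat >> h.py <<'E'
def cupfind(w):
    for d in manip.silhouettes(w,'cup')[:2]:
        c=max(cv2.findContours(d['pixels'].astype(np.uint8),0,2)[0],key=cv2.contourArea);e=cv2.fitEllipse(cv2.convexHull(c));print(round(d['conf'],2),d['box'],e,onplane(w,*e[0],.15).round(4))
E
python3 - <<'E'
from h import *
tcp();w=snap('wrist','wrist2.png');print(proj(w,[.5525,.2025,.15]));cupfind(w)
E
```

```text
t 2.92 pos [0.5938 0.1215 0.2792] rot [ 6.768e-01  7.362e-01  1.000e-04 -3.000e-04] F [-0.22 -0.01 -0.4 ] gap -0.002 0.0
[273.16981122 114.56970145]
0.95 [240.3, 73.7, 69.2, 74.7] ((274.1502380371094, 111.14688110351562), (69.89677429199219, 75.49766540527344), 168.2218475341797) [0.5531 0.2049 0.15  ]
```

View pics/wrist2.png

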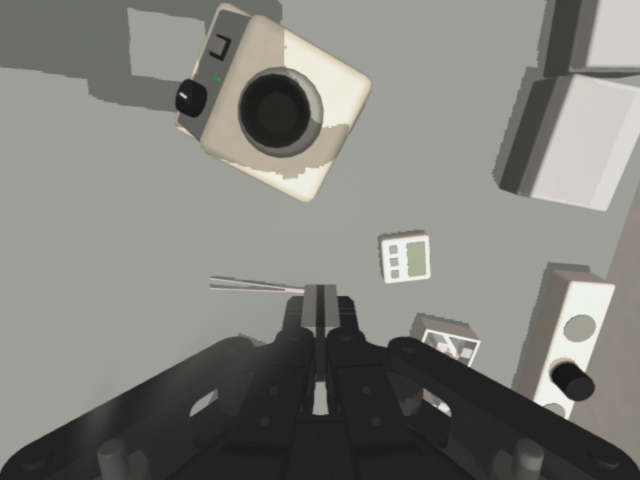

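The picture shows the cup rim centred at (274,111), which puts it at about (0.553, 0.204). Next I'll hover over the rack centre so the tall tube is in view.

```bash
cat >> h.py <<'E'
def plan(goal,yaw_y=None,n=10):
    "constant-twist rows to goal pos; yaw_y = world angle (deg) of tool y, tool straight down"
    s=manip.sense();R0=R.from_quat(s['tool_rot']);p0=s['tcp_pos']
    if yaw_y is None:
        y=R0.as_matrix()[:,1];yaw_y=np.degrees(np.arctan2(y[1],y[0]))
    a=np.radians(yaw_y);y=np.array([np.cos(a),np.sin(a),0]);z=np.array([0,0,-1.]);R1=R.from_matrix(np.c_[np.cross(y,z),y,z])
    rv=(R0.inv()*R1).as_rotvec();print('yaw now->',yaw_y,'total rot',np.degrees(rv).round(2),'/360:',(rv/2/np.pi).round(4))
    d=R0.as_matrix().T@(np.array(goal)-p0);dr=R1.as_matrix().T@(np.array(goal)-p0);print('shift in start tool frame /0.5:',(d/.5).round(4),' in final frame:',(dr/.5).round(4))
E
python3 - <<'E'
from h import *
plan([.502,-.207,.28],-19.2)
E
```

```text
yaw now-> -19.2 total rot [-0.04 -0.05 24.24] /360: [-0.0001 -0.0001  0.0673]
shift in start tool frame /0.5: [-0.6434 -0.2398 -0.0021]  in final frame: [-0.6851  0.0455 -0.0016]
```

>>> servo_tool(commands=[-0.0715,-0.0266,0,0,0,0,-1,-0.0715,-0.0266,0,0,0,0,-1,-0.0715,-0.0266,0,0,0,0,-1,-0.0715,-0.0266,0,0,0,0,-1,-0.0715,-0.0266,0,0,0,0,-1,-0.0715,-0.0266,0,0,0,0,-1,-0.0715,-0.0266,0,0,0,0,-1,-0.0715,-0.0266,0,0,0,0,-1,-0.0715,-0.0266,0,0,0,0,-1,0,0,0,0,0,0.017,-1,0,0,0,0,0,0.017,-1,0,0,0,0,0,0.017,-1])

```text
t: 4.02
tcp_pos: [0.5027, -0.2069, 0.2793]
tool_rot: [0.786, 0.618, 0.0, -0.0]
force: [1.0, 0.2, -0.4]
finger_gap: -0.006
gripper_force: 0.0
```

>>> servo_tool(commands=[0,0,0,0,0,0.0163,-1,0,0,0,0,0,0,-1,0,0,0,0,0,0,-1])

```text
t: 4.27
tcp_pos: [0.5029, -0.2063, 0.2794]
tool_rot: [0.814, 0.581, 0.0, -0.0]
force: [-0.7, 0.2, -0.4]
finger_gap: -0.004
gripper_force: 0.0
```

```bash
cat >> h.py <<'E'
def capfind(w,z=.107):
    for q in ['cap_top','cap','tube','short_a']:
        for d in manip.silhouettes(w,q)[:2]:
            c=max(cv2.findContours(d['pixels'].astype(np.uint8),0,2)[0],key=cv2.contourArea);r=cv2.minAreaRect(c);print(q,round(d['conf'],2),np.round(d['box']),np.round(r[0],1),np.round(r[1],1),onplane(w,*r[0],z).round(4))
E
python3 - <<'E'
from h import *
tcp();w=snap('wrist','wrist3.png');print(proj(w,[.528,-.132,.107]));capfind(w)
for f in(.058,):
    pass
E
```

```text
t 4.27 pos [ 0.5029 -0.2063  0.2794] rot [ 8.138e-01  5.812e-01  2.000e-04 -1.000e-04] F [-0.68  0.24 -0.37] gap -0.004 0.0
[320.51373986 123.05430663]
cap_top 0.61 [313. 109.  24.  27.] [324. 123.] [26. 24.] [ 0.5308 -0.1329  0.107 ]
cap 0.71 [308. 113.  26.  25.] [324. 123.] [24.1 25. ] [ 0.5308 -0.1329  0.107 ]
tube 0.57 [312. 112.  20.  24.] [323.5 122.5] [25. 23.] [ 0.5305 -0.1324  0.107 ]
short_a 0.76 [308. 248.  23.  21.] [322. 259.] [22. 18.] [ 0.4898 -0.2479  0.107 ]
short_a 0.63 [313. 208.  19.  21.] [322.5 217.5] [21. 19.] [ 0.5032 -0.21    0.107 ]
```

View pics/wrist3.png

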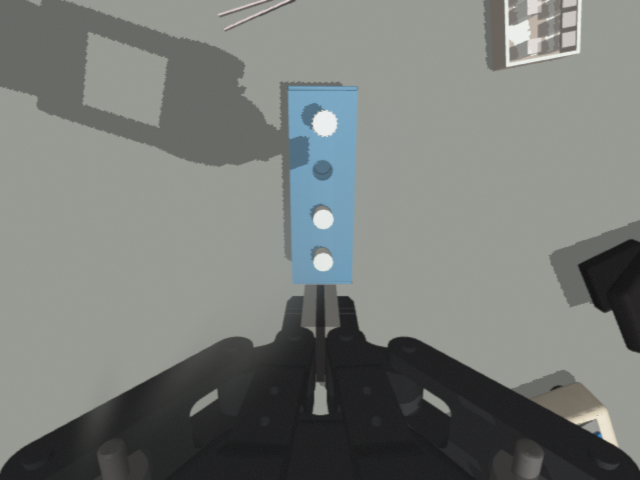

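The cap top shows at (324,123), which is world (0.530, -0.1325). The rack is aligned with the tool. Next I move above the cap.

```bash
python3 -c "
from h import *
plan([.530,-.1325,.125])"
```

```text
yaw now-> -19.14145299598377 total rot [-0. -0. -0.] /360: [-0. -0. -0.]
shift in start tool frame /0.5: [0.1597 0.0029 0.3087]  in final frame: [0.1597 0.0029 0.3087]
```

>>> servo_tool(commands=[0.08,0.0015,0,0,0,0,-1,0.08,0.0015,0,0,0,0,-1,0,0,0.06,0,0,0,-1,0,0,0.06,0,0,0,-1,0,0,0.06,0,0,0,-1,0,0,0.06,0,0,0,-1,0,0,0.04,0,0,0,-1,0,0,0.02,0,0,0,-1,0,0,0.008,0,0,0,-1,0,0,0,0,0,0,-1,0,0,0,0,0,0,-1])

```text
t: 5.43
tcp_pos: [0.531, -0.1334, 0.1263]
tool_rot: [0.815, 0.579, 0.001, 0.001]
force: [-0.2, -0.0, 0.4]
finger_gap: -0.001
gripper_force: 0.0
```

```bash
python3 -c "
from h import *
s=tcp()
p=snap('scene','s1.png');a=p['img'][130:260,260:400,::-1];p2=snap('top');b=p2['img'][220:310,320:440,::-1]
c=proj(p,[.53,-.1325,.107]);print(c,proj(p2,[.53,-.1325,.107]))
cv2.imwrite('pics/c1.png',np.hstack([cv2.resize(a,(430,400),interpolation=2),cv2.resize(b,(360,400),interpolation=2)]))"
```

```text
t 5.43 pos [ 0.531  -0.1334  0.1263] rot [8.153e-01 5.790e-01 5.000e-04 9.000e-04] F [-0.23 -0.    0.4 ] gap -0.001 0.0
[321.39825256 205.02874579] [365.26259512 263.11377882]
```

View pics/c1.png

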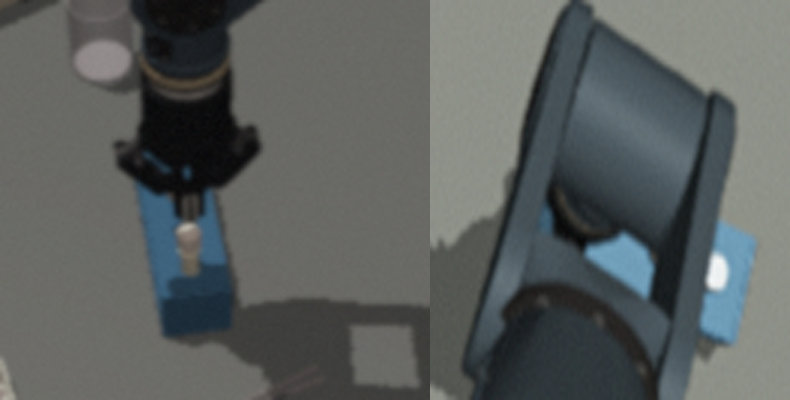

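The fingers are centred over the cap in both views, so I descend.

>>> servo_tool(commands=[0,0,0.012,0,0,0,-1,0,0,0.012,0,0,0,-1,0,0,0.01,0,0,0,-1,0,0,0.004,0,0,0,-1,0,0,0.002,0,0,0,-1,0,0,0,0,0,0,-1])

```text
t: 6.03
tcp_pos: [0.5301, -0.1329, 0.1054]
tool_rot: [0.815, 0.579, -0.0, -0.0]
force: [-0.8, 1.1, 2.6]
finger_gap: 0.003
gripper_force: 1.3
```

>>> servo_tool(commands=[0,0,0.003,0,0,0,-1,0,0,0.003,0,0,0,-1,0,0,0,0,0,0,-1])

```text
t: 6.28
tcp_pos: [0.5301, -0.1328, 0.1026]
tool_rot: [0.815, 0.579, 0.0, -0.0]
force: [-0.8, 1.1, 3.7]
finger_gap: 0.004
gripper_force: 2.2
```

>>> servo_tool(commands=[0,0,0.002,0,0,0,-1,0,0,0,0,0,0,-1])

```text
t: 6.45
tcp_pos: [0.5301, -0.1328, 0.1017]
tool_rot: [0.815, 0.579, 0.0, 0.0]
force: [-1.5, 0.6, 4.9]
finger_gap: -0.002
gripper_force: 2.5
```

>>> servo_tool(commands=[0,0,0.001,0,0,0,-1,0,0,0,0,0,0,-1])

```text
t: 6.62
tcp_pos: [0.5302, -0.1328, 0.1015]
tool_rot: [0.815, 0.579, 0.0, 0.0]
force: [-1.6, 0.4, 7.5]
finger_gap: 0.002
gripper_force: 3.6
```

>>> servo_tool(commands=[0,0,0.002,0,0,0,-1,0,0,0,0,0,0,-1])

```text
t: 6.78
tcp_pos: [0.5304, -0.1328, 0.1014]
tool_rot: [0.815, 0.579, 0.0, 0.0]
force: [-1.5, 2.5, 12.9]
finger_gap: -0.001
gripper_force: 6.3
```

>>> servo_tool(commands=[0,0,0.002,0,0,0,-1,0,0,0,0,0,0,-1])

```text
t: 6.95
tcp_pos: [0.5305, -0.1328, 0.1012]
tool_rot: [0.815, 0.579, 0.001, 0.001]
force: [-2.7, 2.6, 18.1]
finger_gap: 0.001
gripper_force: 9.1
```

The cap hit a hard stop at tip z = 0.101 with an 18 N push, so it is home. Next I back off, open, and look from the side.

>>> servo_tool(commands=[0,0,-0.01,0,0,0,-1,0,0,-0.03,0,0,0,-1,0,0,-0.05,0,0,0,-1,0,0,0,0,0,0,0.3,0,0,0,0,0,0,0.3,0,0,0,0,0,0,0.3,0,0,0,0,0,0,0.3,0,0,0,0,0,0,0.3])

```text
t: 7.62
tcp_pos: [0.5293, -0.1326, 0.1427]
tool_rot: [0.815, 0.579, -0.001, -0.001]
force: [0.6, -0.6, 0.1]
finger_gap: 0.65
gripper_force: 0.0
```

```bash
python3 -c "
from h import *
s=tcp();w=snap('wrist','wrist4.png');print(proj(w,[.53,-.1325,.102]));capfind(w,.102);plan([.530,-.1327,.0715])
cv2.imwrite('pics/c2.png',cv2.resize(w['img'][200:440,160:480,::-1],(640,480)))"
```

```text
t 7.62 pos [ 0.5293 -0.1326  0.1427] rot [ 8.154e-01  5.789e-01 -6.000e-04 -1.000e-03] F [ 0.6  -0.64  0.13] gap 0.65 0.0
[322.58459542 268.53107039]
cap_top 0.77 [306. 241.  40.  46.] [324.  263.5] [43. 38.] [ 0.5317 -0.1299  0.102 ]
cap 0.58 [304. 242.  39.  44.] [324. 263.] [44. 38.] [ 0.5318 -0.1297  0.102 ]
tube 0.76 [305. 234.  38.  52.] [322.5 256.9] [56.8 38.3] [ 0.5322 -0.126   0.102 ]
short_a 0.95 [309. 350.  28.  36.] [323.  367.5] [37. 28.] [ 0.5091 -0.1935  0.102 ]
short_a 0.6 [310. 402.  24.  14.] [322.5 407. ] [14. 21.] [ 0.4992 -0.2212  0.102 ]
yaw now-> -19.249152755168645 total rot [-0.05 -0.   -0.  ] /360: [-0.0001 -0.     -0.    ]
shift in start tool frame /0.5: [0.0004 0.0002 0.1438]  in final frame: [4.000e-04 1.000e-04 1.438e-01]
```

View pics/c2.png

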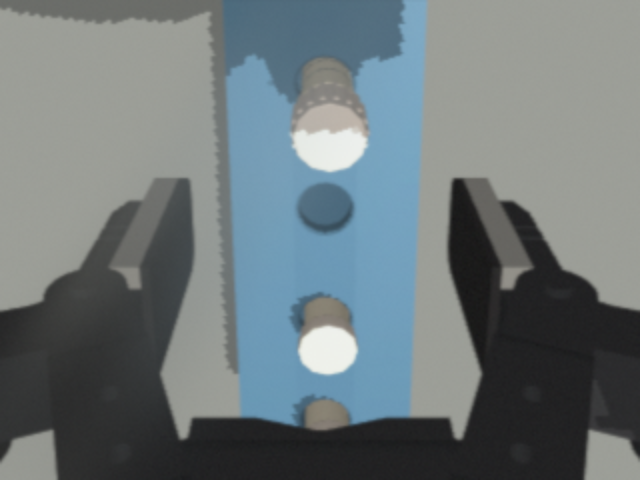

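The cap top, half in shadow, is at about (325,267) in full-frame pixels, and the fingertip midline is at about 320. That puts the tube some 2 mm towards tool +y, so I correct for it and descend.

>>> servo_tool(commands=[0.002,0.004,0.03,0,0,0,0.3,0,0,0.04,0,0,0,0.3,0,0,0.04,0,0,0,0.3,0,0,0.024,0,0,0,0.3,0,0,0.01,0,0,0,0.3,0,0,0,0,0,0,0.3,0,0,0,0,0,0,0.3])

```text
t: 8.45
tcp_pos: [0.5325, -0.1328, 0.0719]
tool_rot: [0.815, 0.579, 0.0, 0.0]
force: [0.7, -0.4, 1.1]
finger_gap: 0.648
gripper_force: 0.0
```

>>> servo_tool(commands=[0,0,0,0,0,0,-1,0,0,0,0,0,0,-1,0,0,0,0,0,0,-1,0,0,0,0,0,0,-1,0,0,0,0,0,0,-1,0,0,0,0,0,0,-1,0,0,0,0,0,0,-1,0,0,0,0,0,0,-1], force=40)

```text
t: 9.12
tcp_pos: [0.5326, -0.1327, 0.0725]
tool_rot: [0.815, 0.579, 0.0, 0.0]
force: [-1.1, 0.0, 5.9]
finger_gap: 0.232
gripper_force: 39.4
```

>>> servo_tool(commands=[0,0,0,0,0,0,-1,0,0,-0.01,0,0,0,-1,0,0,-0.02,0,0,0,-1,0,0,-0.04,0,0,0,-1,0,0,-0.04,0,0,0,-1,0,0,-0.05,0,0,0,-1,0,0,-0.05,0,0,0,-1,0,0,-0.05,0,0,0,-1,0,0,-0.05,0,0,0,-1,0,0,-0.04,0,0,0,-1,0,0,0,0,0,0,-1,0,0,0,0,0,0,-1], force=60)

```text
t: 10.12
tcp_pos: [0.5328, -0.1329, 0.2482]
tool_rot: [0.815, 0.579, 0.001, 0.002]
force: [0.4, -0.8, -0.8]
finger_gap: 0.225
gripper_force: 59.1
```

```bash
python3 -c "
from h import *
s=tcp();w=snap('wrist','wrist5.png');p=snap('scene','s5.png')
o=np.round(proj(p,[.53,-.13,.2])).astype(int);print(o)
a=cv2.resize(p['img'][o[1]-50:o[1]+70,o[0]-50:o[0]+50,::-1],(400,480),interpolation=2)
cv2.imwrite('pics/c5.png',np.hstack([a,cv2.resize(w['img'][160:400,220:420,::-1],(400,480))]))
plan([.553,.204,.255],60)"
```

```text
t 10.12 pos [ 0.5328 -0.1329  0.2482] rot [8.154e-01 5.789e-01 8.000e-04 1.500e-03] F [ 0.41 -0.78 -0.79] gap 0.225 59.1
[321 182]
yaw now-> 60 total rot [ -0.09  -0.09 -79.25] /360: [-0.0003 -0.0003 -0.2201]
shift in start tool frame /0.5: [ 0.6491 -0.1809 -0.0177]  in final frame: [ 0.2988  0.604  -0.0182]
```

View pics/c5.png

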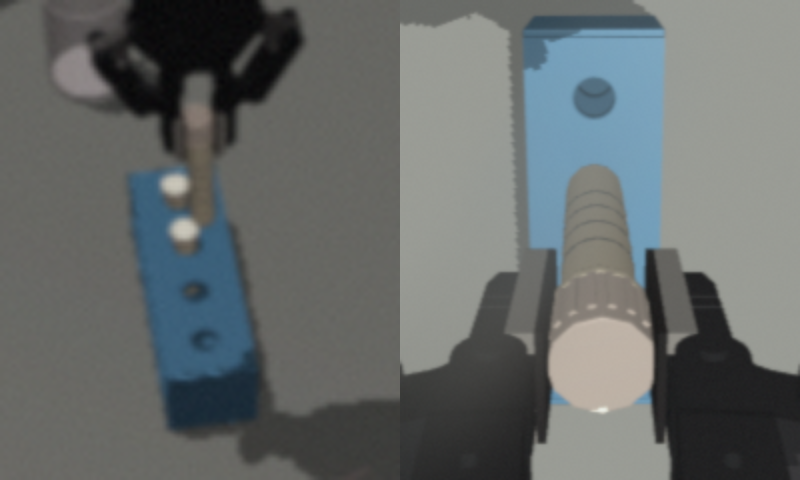

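The tube is gripped upright and clear of the rack, and the short tubes are in place. Now over to the cup with the wrist turned about 34°.

```bash
python3 -c "
from h import *
s=tcp();w=snap('wrist');T=R.from_quat(s['tool_rot']).as_matrix()
c=onplane(w,319,342.5,s['tcp_pos'][2]+.0295);print('cap in tool',T.T@(c-s['tcp_pos']))
for dx in(-.006,-.003,0,.003): print(dx,'bottom sphere centre px',proj(w,s['tcp_pos']+T@[dx,0,.060]))
plan([.553,.204,.255],15)"
```

```text
t 10.22 pos [ 0.5314 -0.1322  0.2459] rot [ 8.154e-01  5.789e-01 -5.000e-04 -9.000e-04] F [-1.17  0.59 -0.87] gap 0.225 59.1
cap in tool [-0.0001674  -0.00110831 -0.02949776]
-0.006 bottom sphere centre px [321.23675769 266.19651228]
-0.003 bottom sphere centre px [321.24142152 261.59736768]
0 bottom sphere centre px [321.24612327 256.96083538]
0.003 bottom sphere centre px [321.2508634  252.28645761]
yaw now-> 15 total rot [ -0.17  -0.07 -34.25] /360: [-0.0005 -0.0002 -0.0951]
shift in start tool frame /0.5: [ 0.6491 -0.1806 -0.0183]  in final frame: [ 0.6382  0.216  -0.0191]
```

>>> servo_tool(commands=[0.03,-0.0085,-0.01,0,0,0,-1,0.06,-0.0165,-0.008,0,0,0,-1,0.07,-0.0195,0,0,0,0,-1,0.07,-0.0195,0,0,0,0,-1,0.07,-0.0195,0,0,0,0,-1,0.07,-0.0195,0,0,0,0,-1,0.07,-0.0195,0,0,0,0,-1,0.07,-0.0195,0,0,0,0,-1,0.06,-0.0165,0,0,0,0,-1,0.05,-0.0139,0,0,0,0,-1,0.029,-0.008,0,0,0,0,-1,0,0,0,0,0,0,-1])

```text
t: 11.27
tcp_pos: [0.5531, 0.2066, 0.2539]
tool_rot: [0.814, 0.581, -0.001, -0.001]
force: [-0.7, 0.1, -0.1]
finger_gap: 0.227
gripper_force: 59.1
```

>>> servo_tool(commands=[0,0,0,0,0,-0.01,-1,0,0,0,0,0,-0.018,-1,0,0,0,0,0,-0.018,-1,0,0,0,0,0,-0.018,-1,0,0,0,0,0,-0.018,-1,0,0,0,0,0,-0.0131,-1,0,0,0,0,0,0,-1,0,0,0,0,0,0,-1,0,0,0,0,0,0,-1,0,0,0,0,0,0,-1])

```text
t: 12.1
tcp_pos: [0.554, 0.2031, 0.2554]
tool_rot: [0.609, 0.793, -0.0, -0.0]
force: [0.6, 0.3, 0.2]
finger_gap: 0.227
gripper_force: 59.0
```

```bash
python3 -c "
from h import *
s=tcp();w=snap('wrist','wrist6.png');s=tcp();print(proj(w,[.553,.204,.15]));cupfind(w)
plan([.553,.204,.215],15)
cv2.imwrite('pics/c6.png',cv2.resize(w['img'][130:430,140:500,::-1],(720,600)))"
```

```text
t 12.1 pos [0.554  0.2031 0.2554] rot [ 6.095e-01  7.928e-01 -4.000e-04 -3.000e-04] F [0.65 0.29 0.2 ] gap 0.227 59.0
t 12.15 pos [0.554  0.2032 0.2555] rot [ 6.093e-01  7.929e-01 -2.000e-04 -2.000e-04] F [ 0.78 -0.7   0.52] gap 0.228 59.0
[319.67805149 234.15756922]
0.78 [288.7, 199.6, 67.7, 64.1] ((320.27716064453125, 233.1363067626953), (67.6278305053711, 69.8408432006836), 91.16083526611328) [0.5532 0.2049 0.15  ]
yaw now-> 15 total rot [-0.02  0.   -0.06] /360: [-0.0001  0.     -0.0002]
shift in start tool frame /0.5: [ 0.002  -0.0016  0.0813]  in final frame: [ 0.0019 -0.0016  0.0813]
```

View pics/c6.png

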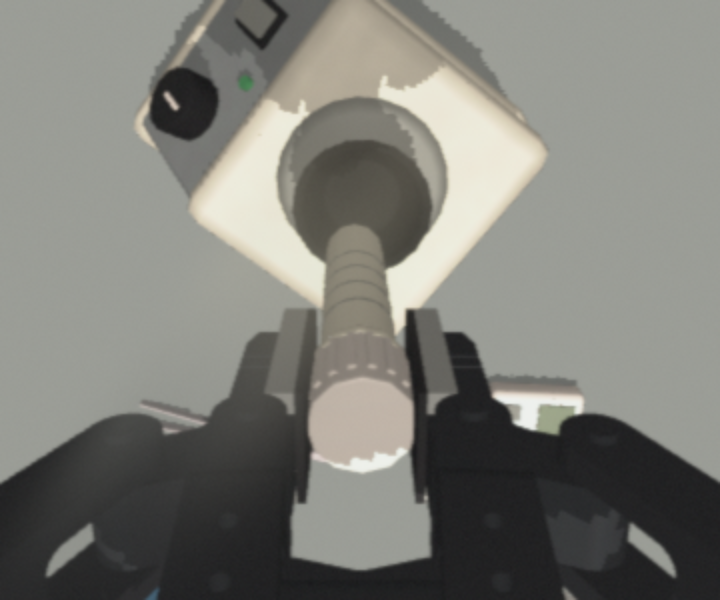

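The tube bottom is in line with the cup, about 2 mm to the left of its centre. I trim that and go down.

>>> servo_tool(commands=[0.003,0.003,0.01,0,0,0,-1,0,0,0.02,0,0,0,-1,0,0,0.025,0,0,0,-1,0,0,0.02,0,0,0,-1,0,0,0.01,0,0,0,-1,0,0,0.008,0,0,0,-1,0,0,0,0,0,0,-1,0,0,0,0,0,0,-1])

```text
t: 12.87
tcp_pos: [0.5553, 0.2053, 0.2092]
tool_rot: [0.609, 0.793, -0.0, -0.0]
force: [-0.5, 0.0, 0.3]
finger_gap: 0.223
gripper_force: 59.0
```

>>> servo_tool(commands=[0,0,0.004,0,0,0,-1,0,0,0.004,0,0,0,-1,0,0,0.002,0,0,0,-1,0,0,0,0,0,0,-1,0,0,0,0,0,0,-1])

```text
t: 13.28
tcp_pos: [0.5552, 0.2053, 0.2044]
tool_rot: [0.609, 0.793, 0.0, 0.0]
force: [0.3, 0.3, -1.1]
finger_gap: 0.225
gripper_force: 59.0
```

Contact should come at about z = 0.2015, so I step down.

>>> servo_tool(commands=[0,0,0.004,0,0,0,-1,0,0,0.002,0,0,0,-1,0,0,0,0,0,0,-1,0,0,0,0,0,0,-1])

```text
t: 13.62
tcp_pos: [0.5555, 0.2053, 0.2017]
tool_rot: [0.609, 0.793, 0.0, 0.0]
force: [-1.1, -0.2, 2.2]
finger_gap: 0.227
gripper_force: 59.2
```

>>> servo_tool(commands=[0,0,0.004,0,0,0,-1,0,0,0,0,0,0,-1,0,0,0,0,0,0,-1])

```text
t: 13.87
tcp_pos: [0.5555, 0.2053, 0.1998]
tool_rot: [0.609, 0.793, 0.0, 0.0]
force: [0.2, -0.3, 4.6]
finger_gap: 0.226
gripper_force: 59.3
```

>>> servo_tool(commands=[0,0,0.004,0,0,0,-1,0,0,0,0,0,0,-1,0,0,0,0,0,0,-1])

```text
t: 14.12
tcp_pos: [0.5556, 0.2053, 0.198]
tool_rot: [0.609, 0.793, 0.0, 0.0]
force: [-0.4, -1.0, 5.0]
finger_gap: 0.219
gripper_force: 59.5
```

>>> servo_tool(commands=[0,0,0.002,0,0,0,-1,0,0,0,0,0,0,-1,0,0,0,0,0,0,-1])

```text
t: 14.37
tcp_pos: [0.5557, 0.2053, 0.1973]
tool_rot: [0.609, 0.793, 0.001, 0.001]
force: [-1.0, -0.4, 7.8]
finger_gap: 0.224
gripper_force: 59.7
```

```bash
cat >> h.py <<'E'
def avg(n=12):
    F=[];Z=[]
    for i in range(n):
        manip.snapshot('wrist');s=manip.sense();F.append(s['force']);Z.append(s['tcp_pos'])
    print('F',np.mean(F,0).round(2),np.std(F,0).round(2),'pos',np.mean(Z,0).round(4),np.std(Z,0).round(5),'t',s['t'],s['finger_gap'])
E
python3 -c "
from h import *
avg()"
```

```text
F [-0.96 -0.53  7.27] [0.52 0.6  0.39] pos [0.5556 0.2053 0.1973] [1.e-05 1.e-05 1.e-05] t 14.9667 0.22558228053678467
```

>>> servo_tool(commands=[0,0,0.003,0,0,0,-1,0,0,0,0,0,0,-1,0,0,0,0,0,0,-1])

```text
t: 15.22
tcp_pos: [0.5558, 0.2053, 0.196]
tool_rot: [0.609, 0.793, 0.001, 0.001]
force: [-1.0, -0.8, 8.7]
finger_gap: 0.222
gripper_force: 59.8
```

```bash
python3 -c "
from h import *
avg(10);w=snap('wrist','wrist7.png');p=snap('scene');o=np.round(proj(p,[.553,.204,.17])).astype(int)
a=cv2.resize(p['img'][o[1]-60:o[1]+60,o[0]-50:o[0]+50,::-1],(400,480),interpolation=2)
cv2.imwrite('pics/c7.png',np.hstack([a,cv2.resize(w['img'][160:400,220:420,::-1],(400,480))]))"
```

```text
F [-1.21 -0.22  8.66] [0.55 0.4  0.33] pos [0.5557 0.2054 0.1961] [1.e-05 1.e-05 2.e-05] t 15.7167 0.22850132470407586
```

View pics/c7.png

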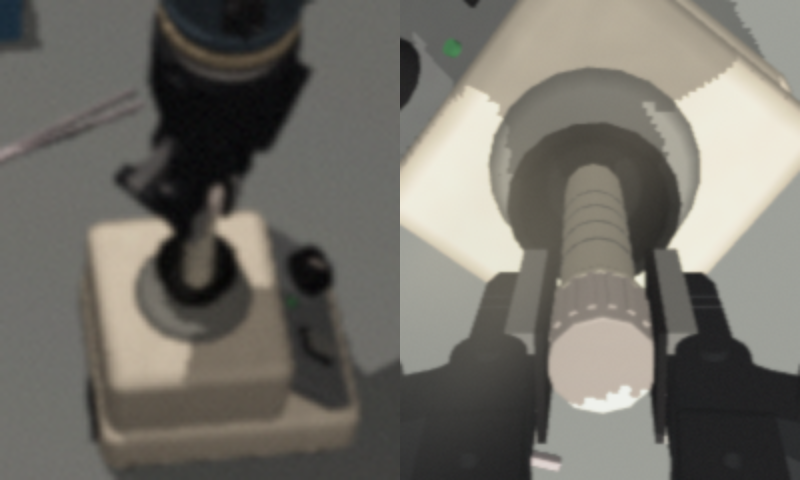

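The tube stands upright in the cup. The spring force of 8.7 N means about 4.7 mm of travel, and geometry gives about 5.4 mm, so it is close to 5 mm either way. I'm handing in.

```bash
python3 -c "
from station import manip
print(manip.sign_off())"
```

```text
the job is handed in; nothing more can be done
None
```

I pressed the cap home with 18 N, lifted the tube out, and handed in the job at about 16 s with the tube still gripped upright in the mixer cup, pressed about 5 mm down.

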